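# Tip the wheel nuts out of the flip-lid tub and bring them to the mat

## Task

Stand the blue tray in front of the tipping stand, then swing the tub right over by its handle so its lid falls open by itself (do not touch the lid) and all five wheel nuts drop into the tray, none onto the bench. Swing the tub back upright with its lid shut, then carry the tray with the nuts to the middle of the rubber mat and let go of it. Leave the other things on the bench where they are.

Things in the scene. Friction and masses are not known exactly. Their poses are not given: they have to be found in the camera images.
- stand: Fixed tipping stand of dark square tube. Origin on the bench under the middle of the tub's pivot axis; z up; its front, where nuts fall, is its own -x; the axis runs along its y, 190 mm above the bench. Base and uprights reach from 6 mm in front of (-x) to 122 mm behind the axis and 85 mm to each side; farther in front the bench is free for the tray
- catch_spot (a point): Point on the bench 100 mm in front of the pivot axis (stand x -100 mm, y 0), its x axis along the stand's x. Nuts tipped out slowly fall 20 to 150 mm in front of the axis, within 50 mm of the middle: a tray centred here, handle bar along the stand's x, catches them all; the hanging lid clears the tray
- tub (a joint): Hinge of the tub, rad: 0 = upright on its stop, grows as it tips forward about the axis over the stand's front; 2.7 = stop, nearly upside down. Tub: grey metal box with red round side plates, 80 mm deep, 104 wide, 70 high, 0.45 kg, just behind the axis when upright. Light friction; its weight holds it at either stop, balance near 0.9
- tub_grip (a point): Middle of the black round handle grip, 14 mm thick, 90 mm long, parallel to the axis, on the stand's -y side. In the stand's frame x 54, y -135, z 235 mm with the tub upright; it turns with the tub on a 70 mm circle about the axis, over the top (x 0, z 260), to x -68, z 172 when fully tipped. Held from above, closing along the stand's x, it can turn between the fingers
- flap (a joint): Hinge of the tub's flip lid (yellow plate 84 x 106 x 3 mm), rad: 0 = shut, up to 1.9 open. Hinged along the tub's rear rim, no latch: its weight keeps it shut while the tub is upright; it hangs plumb once the tub is tipped beyond about 1.5 (about 1.1 open with the tub at 2.7) and swings shut on the way back
- flap_panel: The yellow lid plate itself. Origin on its hinge line, 86 mm behind and 72 mm above the pivot axis with the tub upright; the plate lies along its own -x
- tray: Blue open carry tray, 170 mm (its x) by 140 mm (its y), walls 40 mm high, 4 mm thick, with one straight round wooden handle bar, 12 mm thick, along its x over the middle, bar centre 58 mm above the underside. Origin: centre of its underside; z up. 0.35 kg empty
- mat: Black rubber mat, 200 mm (its x) by 180 mm (its y), 3 mm thick, fixed flat on the bench. Origin: centre of its underside, on the bench
- table: The bench with its plank top at height 0
- post: Fixed dark square steel post, 25 mm wide on a 40 mm foot, 260 mm tall, orange cap 36 mm across. Origin: centre of its foot. An obstacle
- grease_can: Bystander: upright can with a yellow band, 64 mm across, 100 mm tall. Origin at its underside
- spray_can: Bystander: upright bottle with green label and red cap, 54 mm across, 130 mm tall. Origin at its underside
- screw_jar: Bystander: upright glass jar with steel lid, 60 mm across, 80 mm tall. Origin at its underside
- enamel_mug: Bystander: white cup, 68 mm across, 75 mm tall. Origin at its underside
- spanner: Bystander: steel spanner lying flat near the bench's side edge on the robot's right
- screwdriver: Bystander: screwdriver with a dark wooden handle lying flat near the bench's side edge on the robot's left
- nut0: One of five steel wheel nuts, round, 25 mm across, 30 mm tall, about 50 g, shut inside the tub at the start. Origin at its centre
- nut1: One of five steel wheel nuts, round, 25 mm across, 30 mm tall, about 50 g, shut inside the tub at the start. Origin at its centre
- nut2: One of five steel wheel nuts, round, 25 mm across, 30 mm tall, about 50 g, shut inside the tub at the start. Origin at its centre
- nut3: One of five steel wheel nuts, round, 25 mm across, 30 mm tall, about 50 g, shut inside the tub at the start. Origin at its centre
- nut4: One of five steel wheel nuts, round, 25 mm across, 30 mm tall, about 50 g, shut inside the tub at the start. Origin at its centre
Things that resemble listed ones, but are neither listed nor needed, are in the scene too. What is shaped like the tray but orange is not meant.

How it is judged:
By the outcome, as a careful person would: the job done as asked, in the order asked, and still so for the second after the job is handed in, with the robot touching nothing.
It also fails if it takes over 72 s, if anything falls off the work surface, if the arm or the gripper's body presses on something with over 40 N, if the wrist force passes 120 N, or if a joint passes its speed limit or range.

## Robot

A 7-joint arm with a two-finger parallel gripper is mounted at the origin on the work surface. World frame = base frame: x ahead of the robot, y to its left, z up, the work surface at z = 0. Lengths are in m, angles in rad, forces in N, time in s.
With the tool pointing down it reaches from about 0.425 to 0.95 m from the base axis. Payload 4.7 kg.
Tool frame: the origin (TCP) lies at the very end of the fingers, on their centre line; the grasp point (between the pads) lies 19 mm behind it; x points along the fingers, y is the direction in which the jaws open and shut, and the axes are right-handed (so a half turn about x gives the same grasp; the last joint's range is limited). The gripper opens to 87 mm and grips with 3 to 60 N. Pads are 19 mm wide; open, the fingers measure 117 mm over their backs; the gripper's body (75 mm by 190 mm) begins 51 mm behind the grasp point.
Start: joints at [1.085, 0.469, -0.049, 1.532, 0.024, 1.141, -0.082], TCP at [0.298, -0.606, 0.223] pointing down, gripper open.
Joint ranges: [-2.59, 2.59], [-0.33, 1.99], [-1.39, 1.29], [0.1, 2.45], [-1.04, 4.18], [0.21, 1.99], [-2.66, 2.66]. Speed limits (rad/s): [2.57, 2.57, 3.14, 3.14, 3.14, 3.14, 3.14].

## Interface

Orientations are given as a unit quaternion [x, y, z, w].
In Python, from workcell import env gives the robot as it stands. The module is installed in compiled form; this text tells all that it offers. Calls block until the motion is done:
- env.move_ptp(position, orientation): joint-space move of the TCP to a pose.
- env.movel(position, rotation=None, feed=0.15): straight line of the TCP; rotation=None keeps the orientation; feed is the mean speed in m/s.
- env.goto_joints(angles): joint-space move.
- env.set_gripper(opening, effort=None): finger opening in m; effort is the grip in N (None keeps the last); returns when the fingers have stopped.
- env.pause(seconds).
- env.ik(position, orientation): joint angles nearest the present ones, or None.
- env.get_image(name): name is "scene" or "top" or "wrist"; returns the picture (400x640x3 uint8, red, green, blue); there is no depth.
- env.get_calibration(name): a dict with "fx", "fy", "cx", "cy" (pixels), "dist_coeffs" ([k1, k2, p1, p2, k3] as OpenCV has them; the pictures are not rectified), "pose" (4x4, takes a point from camera to world coordinates). Camera axes: x right, y down, z forward; pixel columns grow to the right and rows downward; lengths in m; the calibration is good to about 2 mm. A picture is of the moment at which its call begins: read the wrist's pose just before it. get_calibration takes no time and is no camera call; for the wrist camera it gives the pose at the moment of the call.
A pose or a line that the arm cannot do raises env.MotionError and nothing moves.
- env.close_job(): hands the job in, once; it reports no verdict.
Readings, each from a call of its own:
- env.read_time(): time.
- env.read_joint_pos(): joint angles.
- env.read_qvel(): joint speeds.
- env.read_joint_efforts(): joint torques, N m.
- env.read_tcp_pos(): TCP position.
- env.read_tcp_rot(): TCP orientation.
- env.read_ft_force(): force on the tool from outside, world axes, zero at the start.
- env.read_torque(): the same for the moment, N m.
- env.read_grip_width(): finger opening in m.
Only numpy, scipy, OpenCV 4.12 (cv2) and the standard library are available. Lean on these libraries where they do the work, as an engineer would, in place of code of your own. Each camera call takes 0.05 s, during which the arm holds its last target.

## Working session

There is one attempt and no reset: what is moved stays moved. The work goes in short steps, each a Python script; the robot and the scene stay as the last script left them, time stands still between calls to the robot, and variables do not carry over. Pictures are saved under pics/ and viewed, and the job is handed in when it is done.

```bash
mkdir -p pics
python3 - <<'E'
from workcell import env
import cv2,numpy as np
for n in ["scene","top","wrist"]:
    im=env.get_image(n); cv2.imwrite(f"pics/{n}0.png",im[:,:,::-1])
    c=env.get_calibration(n); print(n,c["fx"],c["fy"],c["cx"],c["cy"],np.round(c["dist_coeffs"],4)); print(np.round(c["pose"],3))
print(env.read_tcp_rot(),env.read_time(),env.read_grip_width())
E
```

```text
scene 475.14612786946327 475.14612786946327 317.0061040190983 192.43335773195986 [-0.0287  0.      0.      0.      0.    ]
[[ 5.710e-01  6.220e-01 -5.360e-01  1.410e+00]
 [ 8.210e-01 -4.320e-01  3.730e-01 -6.670e-01]
 [ 1.000e-03 -6.530e-01 -7.570e-01  1.494e+00]
 [ 0.000e+00  0.000e+00  0.000e+00  1.000e+00]]
top 376.8085673613221 376.8085673613221 320.4552062996447 205.07624770903115 [0.0151 0.     0.     0.     0.    ]
[[-0.002 -0.991  0.135  0.301]
 [-1.     0.005  0.021 -0.013]
 [-0.022 -0.135 -0.991  1.494]
 [ 0.     0.     0.     1.   ]]
wrist 350.67533180785847 350.67533180785847 321.2425376324988 198.29439839332915 [-0.0241  0.      0.      0.      0.    ]
[[ 0.44  -0.867 -0.235  0.362]
 [-0.898 -0.426 -0.112 -0.573]
 [-0.003  0.26  -0.966  0.383]
 [ 0.     0.     0.     1.   ]]
[-0.68861193 -0.16062717  0.68886392 -0.15962147] 0.15 0.08697215112225429
```

View pics/scene0.png

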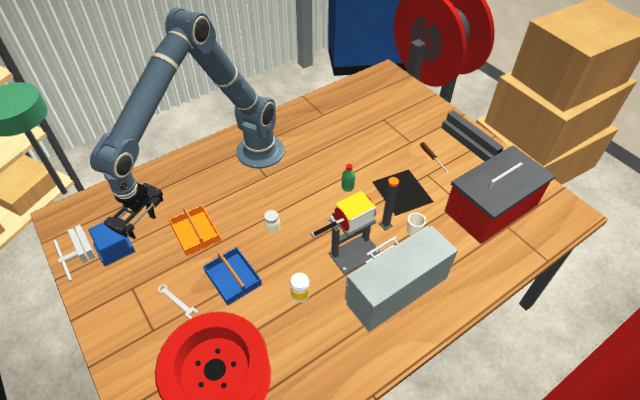

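View pics/top0.png

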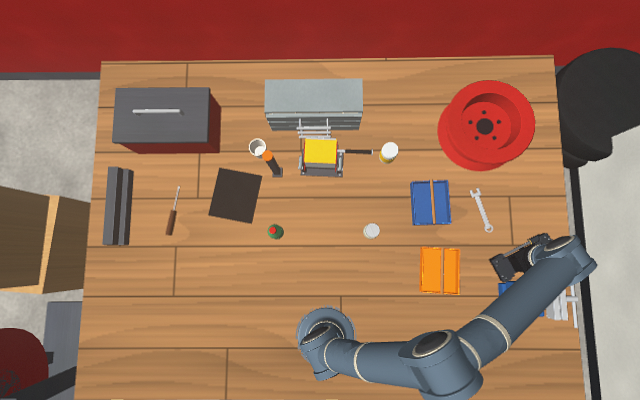

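View pics/wrist0.png

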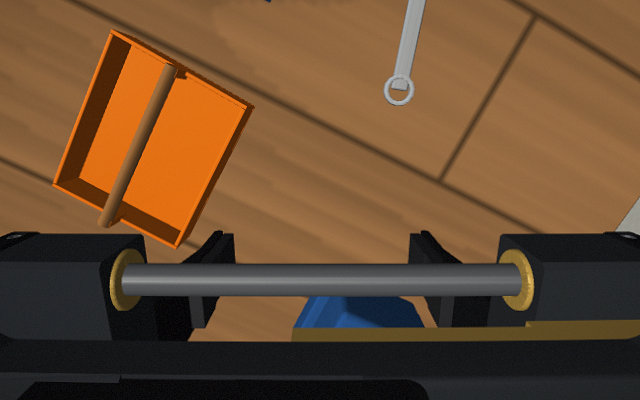

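```bash
cat > h.py <<'E'
import numpy as np,cv2
from workcell import env
def K(c): return np.array([[c["fx"],0,c["cx"]],[0,c["fy"],c["cy"]],[0,0,1.]])
def ray(c,uv,z):
    p=cv2.undistortPoints(np.array([[uv]],float),K(c),np.array(c["dist_coeffs"]))[0,0]
    P=np.array(c["pose"]); d=P[:3,:3]@np.array([p[0],p[1],1]); o=P[:3,3]
    return o+d*(z-o[2])/d[2]
def proj(c,X):
    P=np.linalg.inv(np.array(c["pose"])); 
    r,_=cv2.Rodrigues(P[:3,:3]); return cv2.projectPoints(np.array(X,float).reshape(-1,3),r,P[:3,3],K(c),np.array(c["dist_coeffs"]))[0][:,0]
def save(n,im,crop=None,s=1):
    im=im[:,:,::-1]
    if crop: x0,y0,x1,y1=crop; im=im[y0:y1,x0:x1]
    im=cv2.resize(im,None,fx=s,fy=s,interpolation=cv2.INTER_CUBIC); cv2.imwrite(f"pics/{n}.png",im)
E
python3 - <<'E'
import cv2
a=cv2.imread('pics/top0.png')
cv2.imwrite('pics/tA.png',cv2.resize(a[120:240,200:400],None,fx=4,fy=4,interpolation=2))
cv2.imwrite('pics/tB.png',cv2.resize(a[160:330,360:590],None,fx=3.4,fy=3.4,interpolation=2))
a=cv2.imread('pics/scene0.png')
cv2.imwrite('pics/sA.png',cv2.resize(a[150:310,250:450],None,fx=3.7,fy=3.7,interpolation=2))
E
```

```text
(no output)
```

View pics/tA.png

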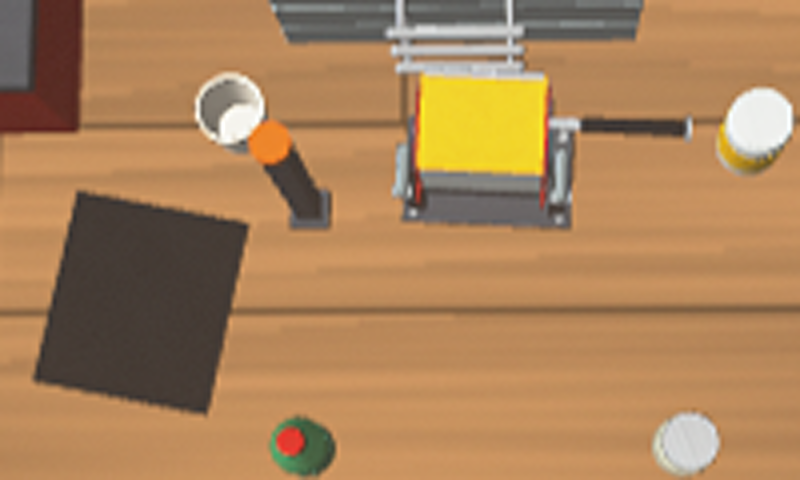

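View pics/tB.png

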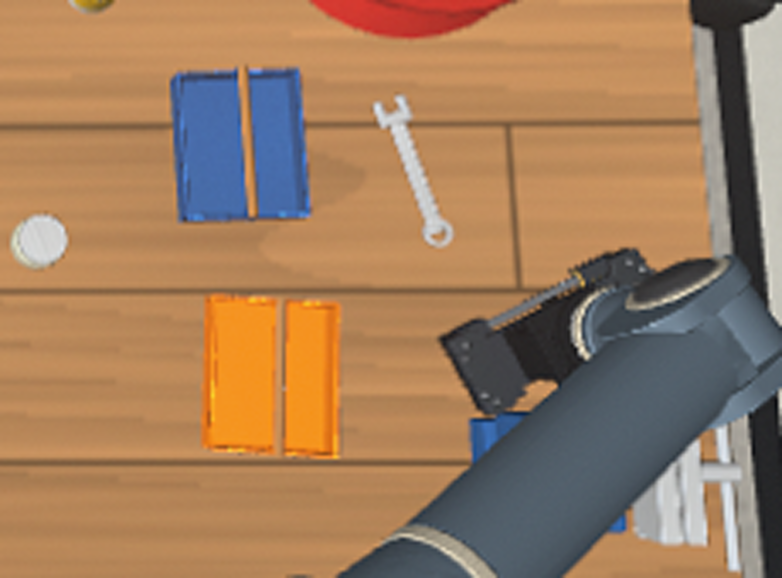

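View pics/sA.png

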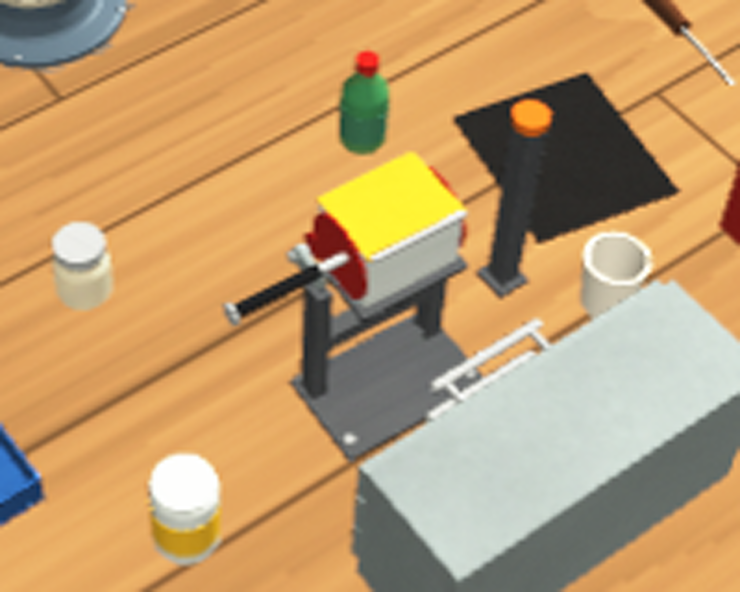

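Run:
```python
from h import *
t=env.get_calibration("top"); s=env.get_calibration("scene")
A=lambda x,y:((x+.5)/4+199.5,(y+.5)/4+119.5)
B=lambda x,y:(360+x/3.4,160+y/3.4)
S=lambda x,y:(250+x/3.7,150+y/3.7)
def P(n,c,uv,z): print(n,np.round(ray(c,uv,z)[:2],4))
P("baseL",t,A(403,219),.003);P("baseR",t,A(570,228),.003)
P("grip in",t,A(580,126),.235);P("grip out",t,A(688,128),.235)
P("grip in S",s,S(322,270),.235);P("grip out S",s,S(238,310),.235)
for i,p in enumerate([(420,75),(549,77),(546,174),(418,168)]):P("lid%d"%i,t,A(*p),.262)
for i,p in enumerate([(320,198),(413,154),(466,210),(377,256)]):P("lidS%d"%i,s,S(*p),.262)
for i,p in enumerate([(293,383),(350,460),(480,360)]):P("baseS%d"%i,s,S(*p),.003)
for i,p in enumerate([(78,191),(248,226),(207,413),(35,380)]):P("mat%d"%i,t,A(*p),.003)
for i,p in enumerate([(455,119),(587,74),(678,190),(538,242)]):P("matS%d"%i,s,S(*p),.003)
P("bar0",t,B(243,68),.058);P("bar1",t,B(252,216),.058)
for i,p in enumerate([(172,73),(300,69),(311,215),(181,221)]):P("tray%d"%i,t,B(*p),.04)
P("post",t,A(270,143),.26);P("postS",s,S(532,117),.26)
P("jar",t,A(687,443),.08);P("jarS",s,S(79,243),.08)
P("grease",t,A(760,121),.1);P("greaseS",s,S(185,485),.1)
P("mug",t,A(232,108),.075);P("spray",t,A(290,442),.13);P("sprayS",s,S(367,60),.13)
```

```text
baseL [0.6304 0.1   ]
baseR [ 0.62   -0.0686]
grip in [ 0.6596 -0.0694]
grip out [ 0.657  -0.1618]
grip in S [ 0.666  -0.0688]
grip out S [ 0.6593 -0.1557]
lid0 [0.6974 0.0666]
lid1 [ 0.6947 -0.0425]
lid2 [ 0.6108 -0.0393]
lid3 [0.6168 0.068 ]
lidS0 [ 0.6151 -0.0346]
lidS1 [0.6217 0.0675]
lidS2 [0.7016 0.0653]
lidS3 [ 0.6972 -0.0326]
baseS0 [ 0.6272 -0.0672]
baseS1 [ 0.7315 -0.0738]
baseS2 [0.7135 0.1056]
mat0 [0.6616 0.4312]
mat1 [0.6242 0.2571]
mat2 [0.4344 0.2944]
mat3 [0.4683 0.4678]
matS0 [0.4419 0.2942]
matS1 [0.475  0.4661]
matS2 [0.6645 0.4299]
matS3 [0.6314 0.2548]
bar0 [ 0.5925 -0.4102]
bar1 [ 0.4244 -0.4132]
tray0 [ 0.5909 -0.3341]
tray1 [ 0.5945 -0.4798]
tray2 [ 0.4268 -0.4842]
tray3 [ 0.4205 -0.3384]
post [0.6398 0.1932]
postS [0.6483 0.19  ]
jar [ 0.3976 -0.1731]
jarS [ 0.4054 -0.1781]
grease [ 0.7014 -0.2459]
greaseS [ 0.7114 -0.2504]
mug [0.7259 0.2618]
spray [0.3964 0.192 ]
sprayS [0.4039 0.1887]
```

```bash
cat >> h.py <<'E'
from scipy.spatial.transform import Rotation as R
def down(a):
    "tool pointing down, jaw (tool y) at world angle a"
    x=np.array([0,0,-1.]);y=np.array([np.cos(a),np.sin(a),0]);z=np.cross(x,y)
    return R.from_matrix(np.c_[x,y,z]).as_quat()
E
python3 - <<'E'
from h import *
d=np.deg2rad
print(R.from_quat(env.read_tcp_rot()).as_matrix().round(2))
for n,p,a in [("stand look",(.545,-.03,.42),90),("tray",(.508,-.41,.039),91),("trayF",(.508,-.41,.039),-89),("place",(.51,.018,.04),88),("mat",(.548,.36,.045),90),("mat2",(.548,.36,.045),80),("h0",(.66,-.115,.216),0),("h0f",(.66,-.115,.216),180),("h1",(.54,-.115,.15),0),("h1f",(.54,-.115,.15),180)]:
    q=env.ik(list(p),list(down(d(a)))); print(n,None if q is None else np.round(q,2))
E
```

```text
[[-0.    0.44 -0.9 ]
 [ 0.   -0.9  -0.44]
 [-1.   -0.    0.  ]]
stand look [ 0.66  0.23 -0.85  1.5   0.18  1.49  1.39]
tray [ 1.04  0.72 -0.62  1.71  0.52  0.88  1.78]
trayF [ 0.63  0.63 -0.02  1.74  0.02  0.78 -0.95]
place [ 0.42  0.55 -0.69  2.05  0.53  0.72  0.93]
mat [ 0.02  0.9  -1.06  1.69  0.88  1.1   0.25]
mat2 [ 0.01  0.89 -1.05  1.69  0.87  1.09  0.09]
h0 [ 0.45  0.52 -0.51  1.53  0.26  1.16 -0.1 ]
h0f [-0.57  0.69  1.11  1.6  -0.65  1.26 -2.49]
h1 [ 0.55  0.4  -0.53  1.88  0.25  0.93 -0.09]
h1f [-0.66  0.57  1.12  1.95 -0.61  1.01 -2.41]
```

Run:
```python
from h import *
d=np.deg2rad
for n,p,a in [("stand look",(.55,-.04,.40),-90),("place",(.51,.018,.04),-92),("mat",(.548,.36,.045),-90),("mat",(.548,.36,.045),-100)]:
    q=env.ik(list(p),list(down(d(a)))); print(n,None if q is None else np.round(q,2))
env.move_ptp([.55,-.04,.40],list(down(d(-90))))
print(env.read_time(), env.read_tcp_pos(), env.read_joint_pos())
c=env.get_calibration("wrist"); np.save("c1.npy",c,allow_pickle=True)
im=env.get_image("wrist"); save("w1",im); print(np.round(c["pose"],3))
t=env.get_image("top"); save("t1",t,(380,170,480,240),6)
```

```text
stand look [ 0.34  0.19 -0.41  1.54  0.07  1.43 -1.65]
place [ 0.11  0.47 -0.29  2.07  0.22  0.63 -1.93]
mat [-0.25  0.7  -0.57  1.7   0.47  0.88 -2.59]
mat [-0.88  0.64  0.33  1.75 -0.28  0.8  -2.16]
2.45 [ 0.54996086 -0.041177    0.39961788] [ 0.34003328  0.18722461 -0.40912571  1.54243725  0.07513672  1.42818565
 -1.64609722]
[[-0.003 -0.965 -0.261  0.622]
 [-1.     0.003  0.002 -0.04 ]
 [-0.001  0.261 -0.965  0.561]
 [ 0.     0.     0.     1.   ]]
```

View pics/w1.png

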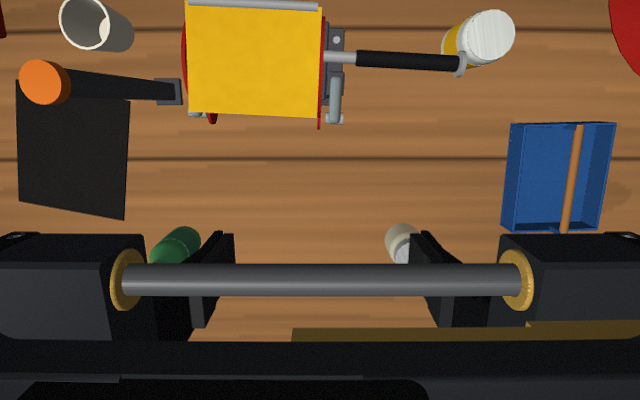

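View pics/t1.png

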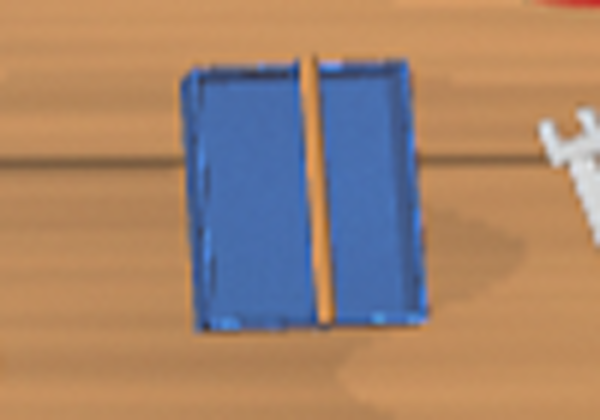

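Run:
```python
import cv2
a=cv2.imread('pics/w1.png')
cv2.imwrite('pics/w1c.png',cv2.resize(a[0:140,160:480],None,fx=2.5,fy=2.5,interpolation=2))
cv2.imwrite('pics/w1d.png',cv2.resize(a[100:240,480:640],None,fx=4,fy=4,interpolation=2))
```

```text
(no output)
```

View pics/w1c.png

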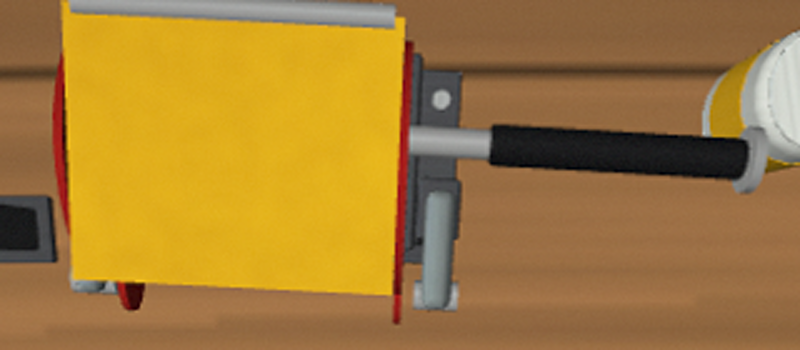

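View pics/w1d.png

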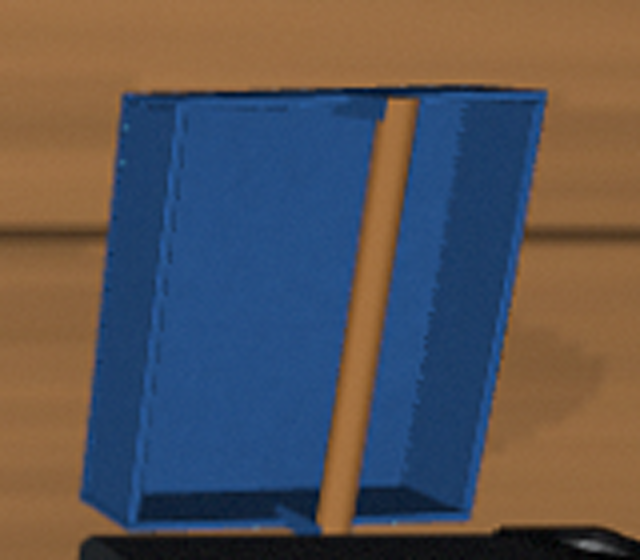

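Run:
```python
from h import *
c=np.load("c1.npy",allow_pickle=True).item(); t=env.get_calibration("top")
A=lambda x,y:((x+.5)/2.5-.5+160,(y+.5)/2.5-.5)
B=lambda x,y:((x+.5)/4-.5+480,(y+.5)/4-.5+100)
def P(n,uv,z,c=c): r=ray(c,uv,z)[:2]; print(n,np.round(r,4)); return r
def ang(a,b): v=a-b; return np.rad2deg(np.arctan2(v[1],v[0]))
gi=P("gi",A(491,146),.235);go=P("go",A(750,158),.235);print(np.linalg.norm(gi-go),ang(gi,go)-90)
l=P("lidL",A(71,280),.262);r=P("lidR",A(393,295),.262);print(np.linalg.norm(l-r),ang(l,r)-90)
hl=P("hL",A(70,5),.266);hr=P("hR",A(395,17),.266);print(ang(hl,hr)-90)
for yaw in [-2,-2.5,-3,-3.5]:
    a=np.deg2rad(yaw);Rm=np.array([[np.cos(a),-np.sin(a)],[np.sin(a),np.cos(a)]])
    print(yaw,"org from grip",(gi+go)/2-Rm@[.054,-.135],"from lid front",(l+r)/2-Rm@[.002,0],"hinge",(hl+hr)/2-Rm@[.086,0])
b0=P("b0",B(402,98),.058);b1=P("b1",B(335,530),.058);print(np.linalg.norm(b0-b1),ang(b0,b1))
q=[P("r",B(*p),.04) for p in [(182,98),(546,91),(470,520),(130,527)]];print("mean",np.mean(q,0))
T=lambda x,y:((x+.5)/6-.5+380,(y+.5)/6-.5+170)
b0=P("tb0",T(308,62),.062,t);b1=P("tb1",T(326,322),.062,t);print((b0+b1)/2,ang(b0,b1))
q=[P("tr",T(*p),.04,t) for p in [(185,75),(408,62),(428,320),(198,328)]];print("mean",np.mean(q,0))
P("post",(44,82),.26); print("foot",ray(c,(170,92),0)[:2])
```

```text
gi [ 0.6602 -0.0704]
go [ 0.6564 -0.1616]
0.09123846937928257 -2.4055304276434697
lidL [0.6158 0.071 ]
lidR [ 0.6104 -0.0362]
0.10738043246105013 -2.8960360707323645
hL [0.698  0.0621]
hR [ 0.6938 -0.0374]
-2.393824412129092
-2 org from grip [0.60904795 0.02082859] from lid front [0.61112832 0.01745991] hinge [0.6099764  0.01533651]
-2.5 org from grip [0.61024364 0.02125321] from lid front [0.611129   0.01747735] hinge [0.61000586 0.01608642]
-3 org from grip [0.61144299 0.02166738] from lid front [0.61112984 0.01749478] hinge [0.61004187 0.01683605]
-3.5 org from grip [0.6126459  0.02207107] from lid front [0.61113083 0.0175122 ] hinge [0.61008442 0.01758533]
b0 [ 0.5942 -0.4085]
b1 [ 0.4305 -0.4131]
0.16368196030771293 1.6041115575155263
r [ 0.5928 -0.339 ]
r [ 0.596 -0.476]
r [ 0.4276 -0.4811]
r [ 0.4255 -0.3429]
mean [ 0.51048573 -0.40975746]
tb0 [ 0.592 -0.407]
tb1 [ 0.4251 -0.4114]
[ 0.5085501  -0.40917786] 1.495344053741005
tr [ 0.5884 -0.3333]
tr [ 0.596  -0.4774]
tr [ 0.428  -0.4821]
tr [ 0.4234 -0.336 ]
mean [ 0.50898164 -0.40721383]
post [0.641  0.1905]
foot [0.64045857 0.19360547]
```

Run:
```python
from h import *
d=np.deg2rad
q=list(down(d(1.55-90)))
env.set_gripper(.05,50)
env.move_ptp([.5097,-.409,.12],q)
env.movel([.5097,-.409,.040],feed=.15)
print(env.read_ft_force().round(1) if hasattr(env.read_ft_force(),'round') else env.read_ft_force())
env.set_gripper(0.0,50)
print(env.read_grip_width(),env.read_tcp_pos(),env.read_time())
save("w2",env.get_image("wrist"))
```

```text
[-0.4 -0.5  0.8]
0.01073973184805587 [ 0.5097759  -0.40973956  0.04025944] 6.5917
```

View pics/w2.png

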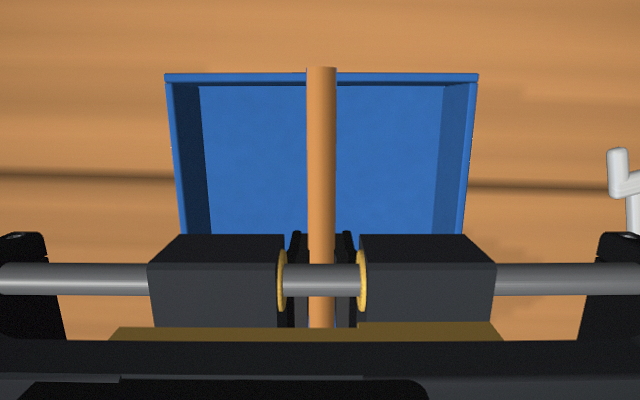

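The tray's bar is held (bar at u≈321, far rim at v≈75). Next I check where the grasp sits along the bar, then lift and place.

Run:
```python
from h import *
d=np.deg2rad
c=env.get_calibration("wrist")
e=(ray(c,(165,73),.04)+ray(c,(479,73),.04))/2
off=e[0]-.0848-.5097; print("rim",e,"tray centre minus TCP x",off)
print(ray(c,(165,73),.04),ray(c,(479,73),.04))
env.movel([.5097,-.4097,.16],feed=.2)
print(env.read_ft_force())
q=down(d(-92.5))
tx,ty=.5106,.0229
env.movel([tx-off,ty,.16],list(q),feed=.25)
save("w3",env.get_image("wrist"))
print(env.read_time(),env.read_grip_width())
```

```text
rim [ 0.59475241 -0.40653444  0.04      ] tray centre minus TCP x 0.00025240556694861027
[ 0.59298026 -0.33756992  0.04      ] [ 0.59652455 -0.47549896  0.04      ]
[-0.12032466 -0.0594228  -4.22699906]
9.325 0.010505056268704372
```

View pics/w3.png

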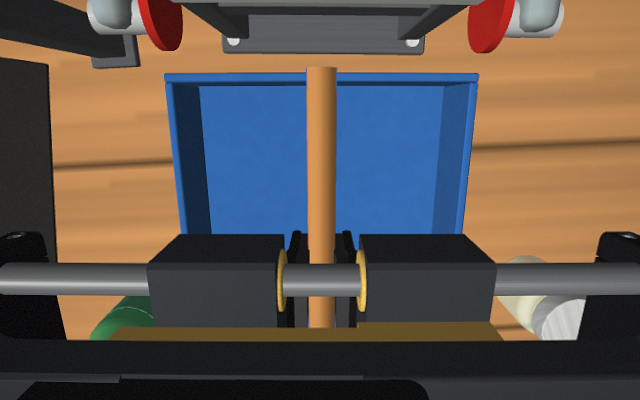

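```bash
cat >> h.py <<'E'
O=np.array([.6105,.0185]);YAW=np.deg2rad(-2.5)
RS=np.array([[np.cos(YAW),-np.sin(YAW)],[np.sin(YAW),np.cos(YAW)]])
def S2W(x,y,z): return [*(O+RS@[x,y]),z]
def gripz(th,y=-.145,r=.0703,dz=-.019):
    a=np.arctan2(.045,.054)+th
    return S2W(r*np.cos(a),y,.19+r*np.sin(a)+dz)
E
python3 - <<'E'
from h import *
d=np.deg2rad
p=env.read_tcp_pos()
env.movel([p[0],p[1],.0415],feed=.2)
print(env.read_ft_force())
env.set_gripper(.05)
env.movel([p[0],p[1],.34],feed=.35)
q=list(down(YAW))
print(np.round([env.ik(gripz(t),q) for t in (0,1.35,2.7)],2))
g=gripz(0)
env.move_ptp([g[0],g[1],.32],q)
print(env.read_time(),env.read_joint_pos().round(2))
save("w4",env.get_image("wrist")); save("s4",env.get_image("scene"),(150,130,450,320),2.6)
E
```

```text
[ 0.24007858 -0.85910102 -3.19757174]
[[ 0.44  0.51 -0.45  1.53  0.23  1.16 -0.1 ]
 [ 0.48  0.35 -0.43  1.72  0.16  1.11 -0.05]
 [ 0.48  0.37 -0.42  1.89  0.19  0.92 -0.07]]
13.525 [ 0.43  0.44 -0.45  1.39  0.19  1.35 -0.06]
```

View pics/w4.png

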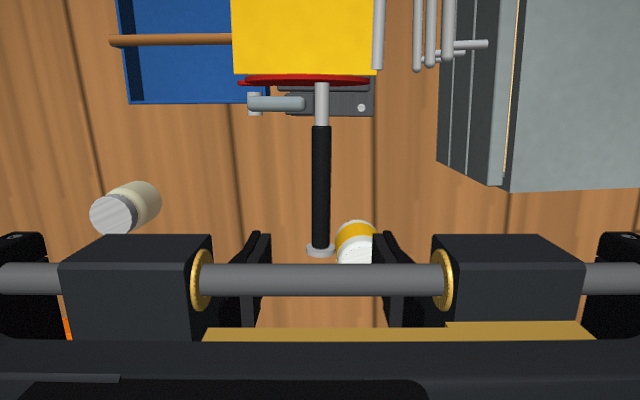

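View pics/s4.png

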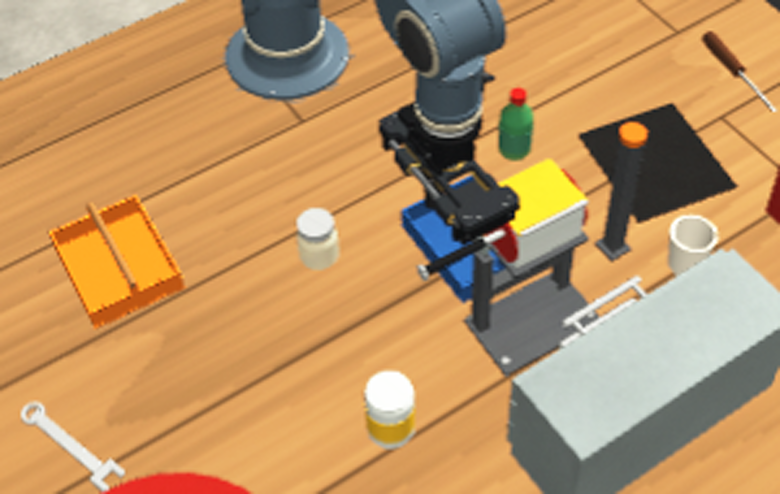

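Run:
```python
from h import *
c=env.get_calibration("wrist")
a=ray(c,(321,126),.235);b=ray(c,(319.5,246),.235);print(a,b,(a+b)/2,np.linalg.norm(a-b))
print("mine",S2W(.054,-.135,.235),"tcp",env.read_tcp_pos())
# tray bar end (112,41) at z .058 ; rim corner (129,104)
print(ray(c,(112,41),.058),"expect",S2W(-.185,0,0)); print(ray(c,(129,104),.04),S2W(-.185,-.07,0))
```

```text
[ 0.66081074 -0.07032826  0.235     ] [ 0.65575037 -0.15922372  0.235     ] [ 0.65828056 -0.11477599  0.235     ] 0.08903936795702656
mine [np.float64(0.6585599866711), np.float64(-0.11872695683127897), 0.235] tcp [ 0.65795927 -0.12794712  0.32001386]
[0.42815159 0.02502593 0.058     ] expect [np.float64(0.4256760790073564), np.float64(0.026569586662587158), 0]
[ 0.42582755 -0.04412765  0.04      ] [np.float64(0.42262272189178285), np.float64(-0.04336378884814289), 0]
```

Run:
```python
from h import *
g=gripz(0)
env.movel(g,feed=.15)
print(env.read_ft_force())
env.set_gripper(0,20)
print("w",env.read_grip_width(),env.read_ft_force(),env.read_time())
for th in (.25,.5,.75):
    env.movel(gripz(th),feed=.09)
    print(th,np.round(env.read_ft_force(),1),np.round(env.read_tcp_pos()-np.array(gripz(th)),4),env.read_grip_width())
print(env.read_time())
save("s5",env.get_image("scene"),(220,130,420,280),4)
```

```text
[ 0.01498207  0.84427783 -0.42196883]
w 0.013443572636039167 [-3.67327703  1.65682937  1.85409572] 15.1833
0.25 [ 3.4  0.3 -1.9] [0.0009 0.0001 0.0002] 0.013448445627765265
0.5 [5.3 0.5 4.4] [0.002  0.0001 0.0016] 0.0134250283852449
0.75 [4.2 0.7 8.9] [0.003  0.0002 0.0034] 0.01358866271927949
16.2083
```

View pics/s5.png

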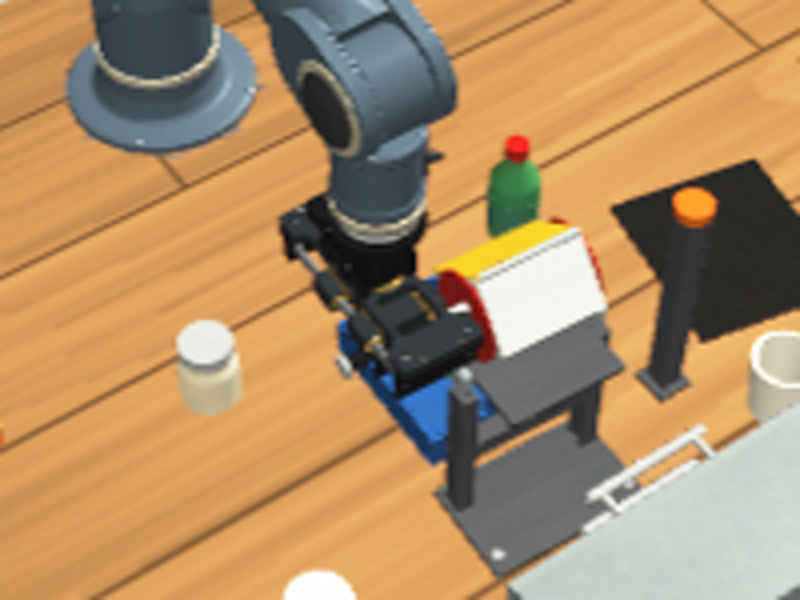

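Run:
```python
from h import *
for th in np.arange(.95,2.66,.2):
    env.movel(gripz(th),feed=.04 if th>1.1 else .07)
    print(round(th,2),np.round(env.read_ft_force(),1),np.round(env.read_tcp_pos()-np.array(gripz(th)),4),round(env.read_grip_width(),4))
print(env.read_time())
env.pause(.4)
save("s6",env.get_image("scene"),(220,130,420,280),4)
save("t6",env.get_image("top"),(250,110,400,230),5)
save("w6",env.get_image("wrist"))
```

```text
0.95 [ 1.1  0.2 10.2] [0.0015 0.0004 0.0026] 0.0134
1.15 [-0.4  1.2  6.2] [0.0002 0.0006 0.0013] 0.0135
1.35 [-2.2  2.1  3.8] [-0.0009  0.0008 -0.0003] 0.0135
1.55 [-0.3  5.1 -1.8] [-0.0008  0.0008 -0.0009] 0.0133
1.75 [ 1.7  5.5 -2.5] [-0.0004  0.0007 -0.0009] 0.013
1.95 [ 1.9  5.7 -4.9] [-0.      0.0007 -0.0012] 0.0128
2.15 [ 3.1  5.8 -4.4] [ 0.      0.0006 -0.0011] 0.0128
2.35 [ 2.2  5.6 -4.4] [-0.0003  0.0007 -0.0011] 0.0127
2.55 [ 0.1  6.2 -3.3] [-0.0012  0.0008 -0.0014] 0.0125
20.6083
```

View pics/s6.png

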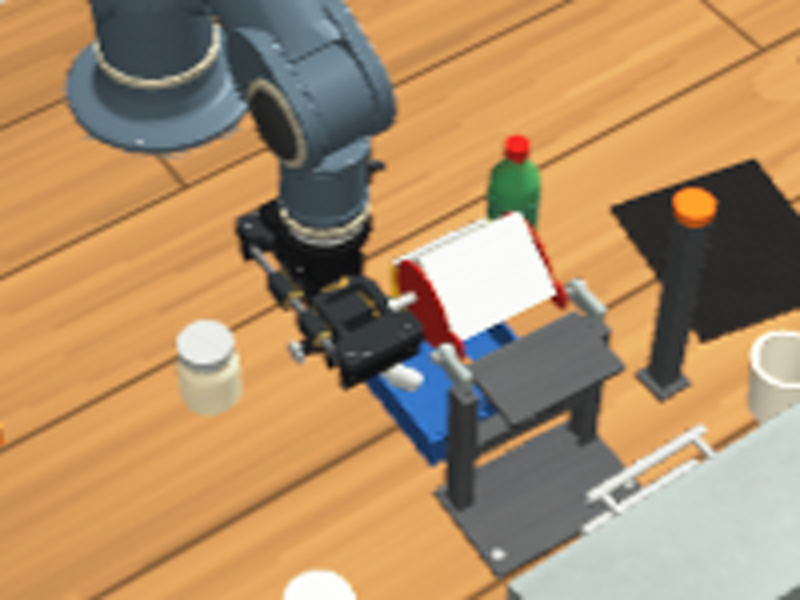

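View pics/t6.png

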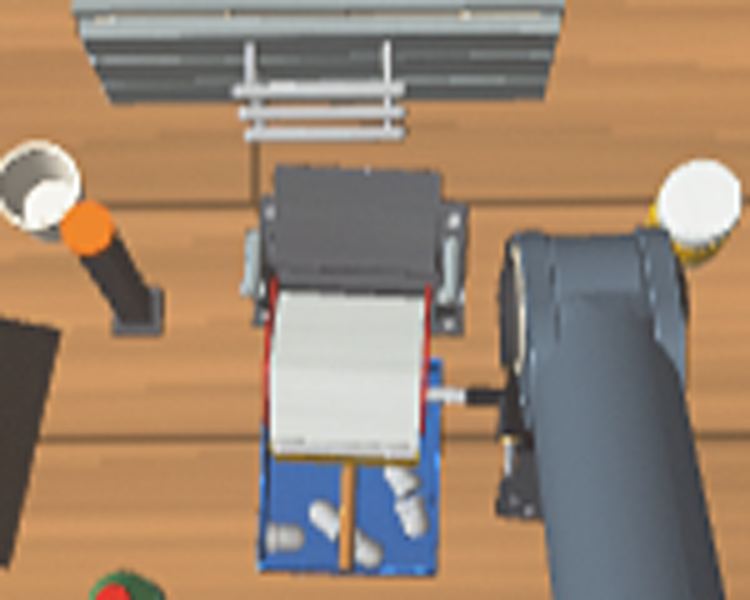

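View pics/w6.png

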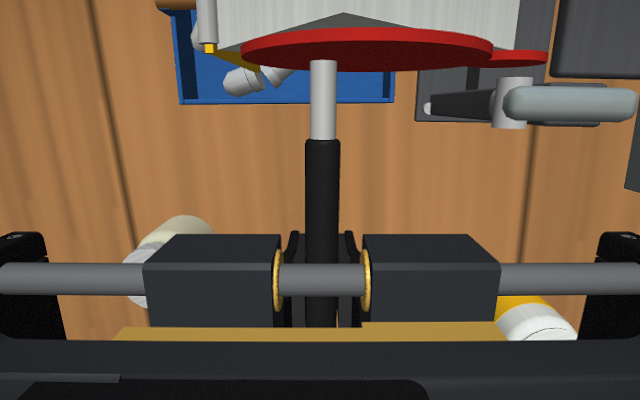

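Run:
```python
from h import *
env.movel(gripz(2.7),feed=.04); env.pause(.4)
print(np.round(env.read_ft_force(),1),np.round(env.read_tcp_pos()-np.array(gripz(2.7)),4))
save("t7",env.get_image("top"),(250,110,400,230),5)
for th in list(np.arange(2.5,.1,-.2))+[0.05,-.01]:
    env.movel(gripz(th),feed=.06)
print(np.round(env.read_ft_force(),1),np.round(env.read_tcp_pos()-np.array(gripz(0)),4),env.read_time())
save("s8",env.get_image("scene"),(220,130,420,280),4)
save("t8",env.get_image("top"),(250,110,400,230),5)
```

```text
[-0.8  5.5 -4. ] [-0.0021  0.0008 -0.0018]
[-12.7  -0.4  -6. ] [-0.0008 -0.0013  0.0032] 27.3167
```

View pics/t7.png

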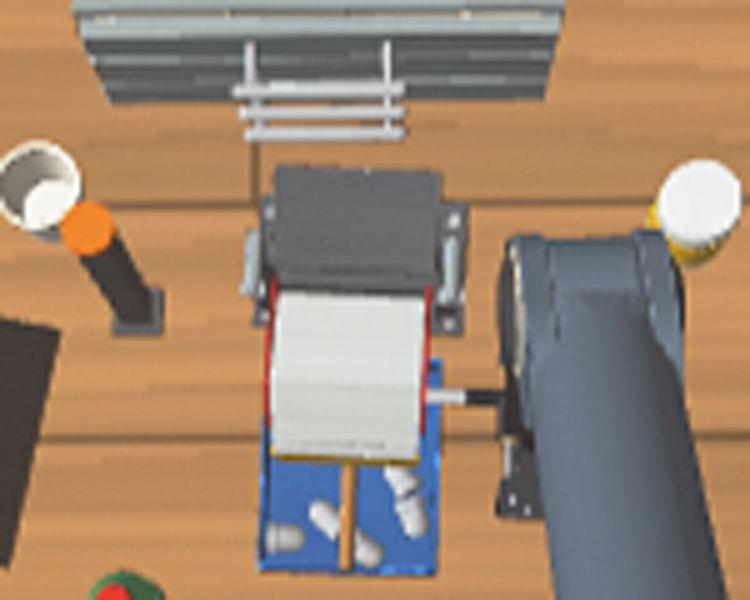

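View pics/s8.png

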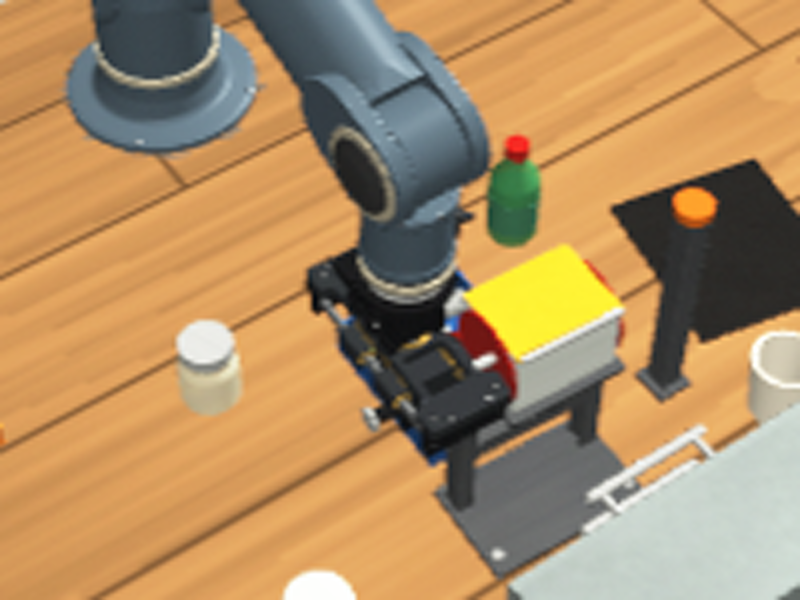

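View pics/t8.png

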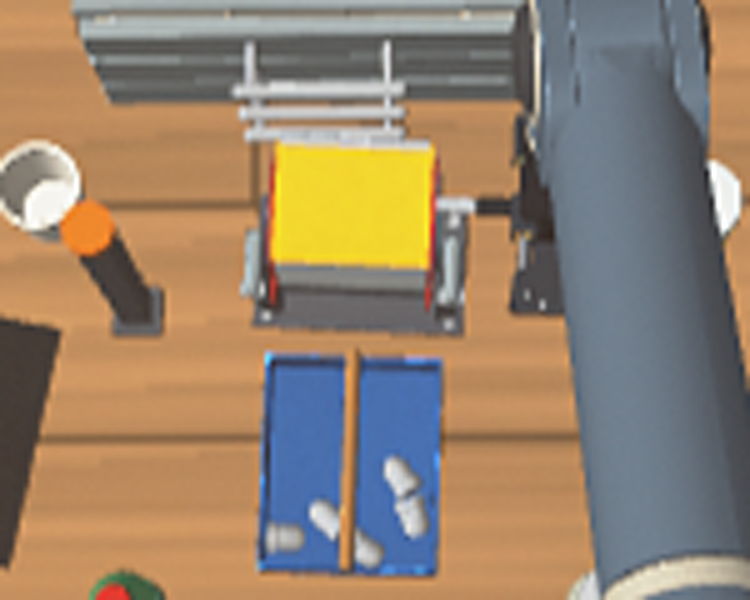

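Run:
```python
from h import *
t=env.get_calibration("top")
T=lambda x,y:((x+.5)/5-.5+250,(y+.5)/5-.5+110)
f=lambda p,z:ray(t,T(*p),z)[:2]
b=np.array([f((351,352),.06),f((347,570),.06)]);print(b,b.mean(0),np.rad2deg(np.arctan2(*(b[0]-b[1])[::-1])))
r=np.array([f(p,.04) for p in [(265,356),(442,360),(438,574),(260,570)]]);print(r.mean(0))
n=np.array([f(p,.015) for p in [(283,538),(325,515),(368,548),(400,478),(410,515)]]);print(n-b.mean(0),n.mean(0)-b.mean(0))
env.set_gripper(.05)
p=env.read_tcp_pos()
env.movel([p[0],p[1],.34],feed=.3)
q=list(down(YAW-np.pi/2))
env.move_ptp([.495,.022,.17+.15],q)
env.movel([.495,.022,.14],feed=.3)
c=env.get_calibration("wrist");np.save("c9.npy",c,allow_pickle=True)
save("w9",env.get_image("wrist")); print(env.read_time(),env.read_joint_pos().round(2))
```

```text
[[0.59500475 0.0201112 ]
 [0.4255126  0.02346585]] [0.51025868 0.02178852] -1.1338703140288973
[0.50999161 0.02060502]
[[-0.05530499  0.05335094]
 [-0.03717203  0.02016231]
 [-0.06351519 -0.01376434]
 [-0.00793933 -0.03928272]
 [-0.03747649 -0.04702375]] [-0.04028161 -0.00531151]
31.1917 [ 0.12  0.29 -0.3   2.02  0.11  0.84 -1.86]
```

View pics/w9.png

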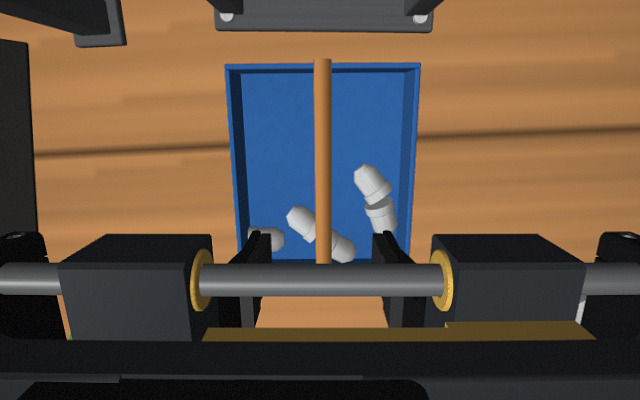

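Run:
```python
from h import *
c=np.load("c1.npy",allow_pickle=True).item()
print("mat -x corners wrist",ray(c,(18.5,200.5),.003)[:2],ray(c,(124,220),.003)[:2])
p=env.read_tcp_pos()
env.movel([p[0],p[1],.33],feed=.35)
q=down(YAW+np.pi/2+np.deg2rad(1)) # tray yaw ~ -1.5..-2.5
q=list(down(np.deg2rad(88)))
env.move_ptp([.494,.022,.30],q)
env.movel([.494,.0222,.041],feed=.25)
print(env.read_ft_force())
env.set_gripper(0,60)
print(env.read_grip_width(),env.read_time(),env.read_joint_pos().round(2))
qm=list(down(np.deg2rad(79)))
print(env.ik([.533,.365,.045],qm))
f0=np.array(env.read_ft_force())
env.movel([.494,.0222,.075],feed=.1)
print(np.array(env.read_ft_force())-f0,env.read_torque(),env.read_grip_width())
save("w10",env.get_image("wrist"));save("s10",env.get_image("scene"),(220,130,420,280),4)
```

```text
mat -x corners wrist [0.46830376 0.47084364] [0.43364827 0.29454759]
[ 0.38253139 -0.16053063 -0.15201656]
0.010319419464927449 36.3 [ 0.55  0.6  -0.88  2.08  0.67  0.78  0.79]
[-0.13282712  0.75702698 -0.79219758  1.72055553  0.64726697  0.94547938
  0.19438762]
[-0.02256078  0.56280466 -9.06434501] [ 0.16398687 -0.05389842  0.00264979] 0.010408893291160947
```

View pics/w10.png

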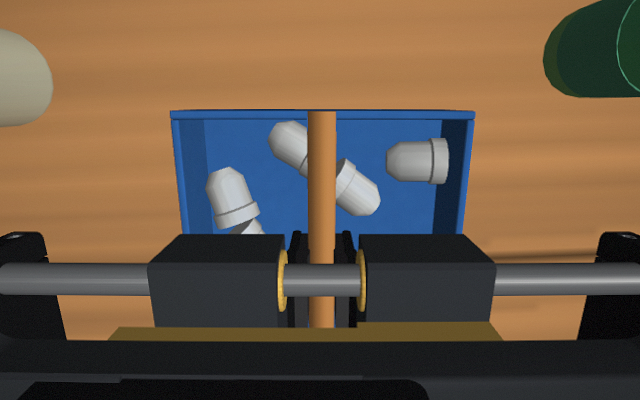

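View pics/s10.png

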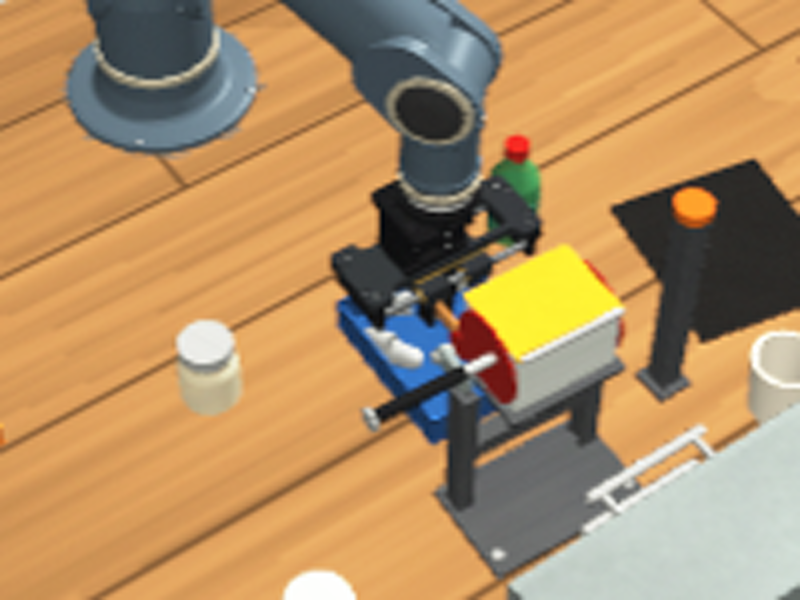

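Run:
```python
from h import *
print(env.read_ft_force())
env.movel([.475,.0225,.14],feed=.15)
print(env.read_ft_force())
env.movel([.475,.0225,.21],feed=.2)
env.movel([.478,.29,.21],feed=.15)
print(env.read_ft_force(),env.read_grip_width())
a=np.deg2rad(-11); cx,cy=.549,.3625
tx,ty=cx-.0165*np.cos(a),cy-.0165*np.sin(a)
env.movel([tx,ty,.15],list(down(a+np.pi/2)),feed=.15)
print(env.read_time())
save("t11",env.get_image("top"),(190,100,340,220),5)
save("w11",env.get_image("wrist"))
```

```text
[-0.02288644  1.19873479 -6.56671784]
[-0.89533106 -0.21964698 -5.65970692]
[ 0.20095651  0.18630827 -5.55220702] 0.010347439708412903
40.8167
```

View pics/t11.png

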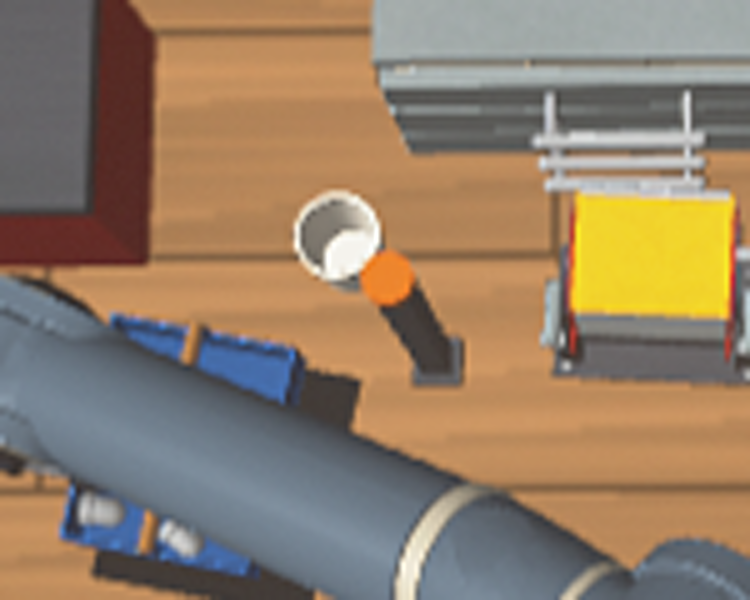

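View pics/w11.png

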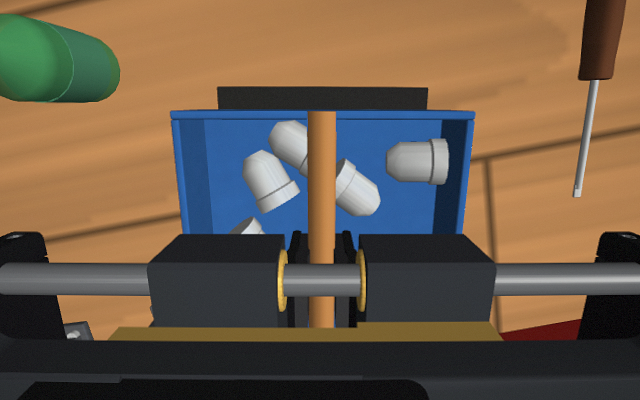

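Run:
```python
from h import *
c=env.get_calibration("wrist")
l=ray(c,(218,87),.003)[:2]; r=ray(c,(428,88),.003)[:2]
e=(l-r) if l[1]>r[1] else (r-l)
yaw=np.arctan2(-e[0],e[1]); 
m=(l+r)/2+.1*np.array([np.cos(yaw),np.sin(yaw)]); print(l,r,np.linalg.norm(e),np.rad2deg(yaw),"mat centre",m)
# tray -x edge: rim at z of tray
p=env.read_tcp_pos(); zr=p[2]-.039+.04-.001
a=ray(c,(171,110.5),zr)[:2]; b=ray(c,(475,110.5),zr)[:2]; y2=np.deg2rad(-11)
tc=(a+b)/2+.085*np.array([np.cos(y2),np.sin(y2)]); print("tray",np.linalg.norm(a-b),tc,"tcp",p)
```

```text
[0.43328851 0.29717272] [0.46818589 0.4712584 ] 0.17754900974488222 -11.335324358752901 mat centre [0.54878656 0.36456049]
tray 0.13670379807539965 [0.55005193 0.36399458] tcp [0.53282235 0.36504235 0.15071453]
```

Tray centre and mat centre agree to about 1–2 mm, so I lower it, release and check.

Run:
```python
from h import *
p=env.read_tcp_pos()
env.movel([.532,.3655,.07],feed=.12)
z=.0445
env.movel([.532,.3655,z],feed=.06); print(env.read_ft_force())
env.set_gripper(.05)
env.movel([.532,.3655,.2],feed=.2)
env.movel([.40,.0,.42],feed=.3)
env.pause(.3)
print(env.read_time())
save("t12",env.get_image("top"),(180,90,420,260),3.3)
save("s12",env.get_image("scene"))
```

```text
[-1.48827799 -1.32758132 -3.35448075]
46.1083
```

View pics/t12.png

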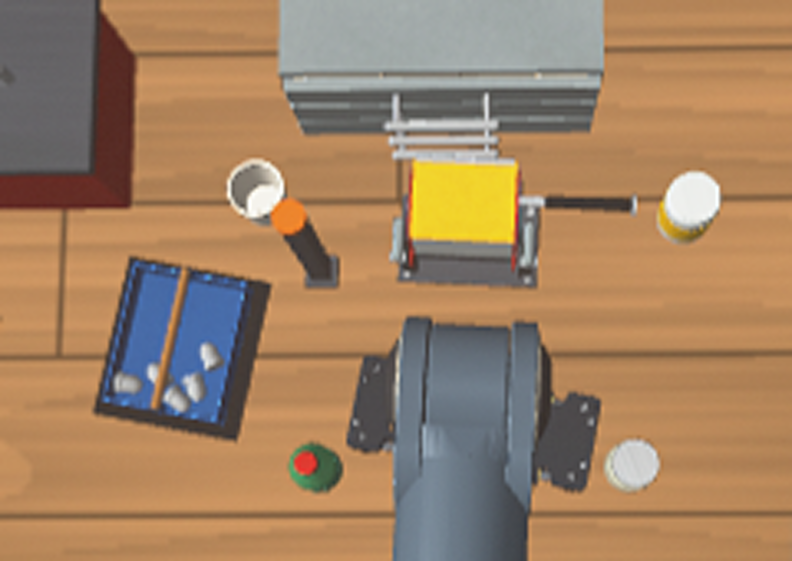

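View pics/s12.png

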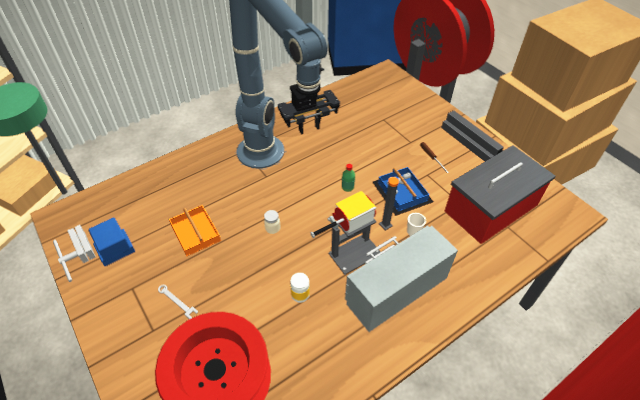

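Run:
```python
from h import *
t=env.get_calibration("top")
T=lambda x,y:((x+.5)/3.3-.5+180,(y+.5)/3.3-.5+90)
r=np.array([ray(t,T(*p),.043)[:2] for p in [(130,257),(249,281),(221,428),(98,408)]]);print(r,r.mean(0))
b=np.array([ray(t,T(*p),.063)[:2] for p in [(184,267),(158,410)]]);print(b,b.mean(0))
env.close_job()
```

```text
[[0.65125415 0.41956878]
 [0.62096953 0.27571019]
 [0.44467238 0.30497615]
 [0.46903176 0.45125556]] [0.54648196 0.36287767]
[[0.63392447 0.34912296]
 [0.46404662 0.3746532 ]] [0.54898554 0.36188808]
the job is handed in; nothing more can be done
```

The job is done and handed in at about 46 s on the robot's clock, against the 72 s limit.

I stood the blue tray in front of the stand. Then I swung the tub over by its handle until it was fully tipped. The lid fell open by itself, I never touched it, and all five nuts dropped into the tray. I swung the tub back upright with its lid shut, carried the tray to the mat and let go.

**Last checks:**
- **Tray:** the top camera measured its centre at about (0.547, 0.362) m. The mat centre is about (0.549, 0.364) m, so the tray is within roughly 2–3 mm of the middle.
- **Nuts:** all five are visible in the tray, and I saw none on the bench.
- **Tub and lid:** the tub is upright and the lid is shut.
- **Other things:** the cans, jar, mug, post, spanner and screwdriver look unmoved in the last pictures; I did not measure them again.
- **Forces:** the highest force I read was about 14 N, when seating the tub back on its stop. I read it only at stops, so brief peaks in between could have been higher.

No check failed. The small disagreements were 7 to 10 mm in x between the scene and top cameras at the start, and 2–3 mm between my nominal and measured tray position at the stand. I worked from the closer wrist camera views.

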